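# Put the four objectives away in their dishes

## Task

The four steel microscope objectives have been cleaned and stand about on the bench: put each one away in the white storage dish of its size, the smallest objective in the smallest dish and so on up to the largest in the largest. Set each down gently, standing upright with its nose up in the middle of its dish, without tipping it over or dropping it. Leave the two black eyepieces where they are.

Things in the scene. Friction and masses are not known exactly. Their poses are not given: they have to be found in the camera images.
- obj_s_center (a point): the smallest of the four loose microscope objectives: a bare steel barrel 24 mm in diameter and 40 mm tall overall, standing upright on its flat base with the nose up; straight for the lower 29 mm, above that it tapers to a nose 12 mm wide. Point: on its axis, 20 mm above its base (half-way up); z axis up along the barrel; round, so yaw means nothing. About 70 g, varying by up to 30 percent
- obj_m_center (a point): the second smallest of the four loose microscope objectives: a bare steel barrel 32 mm in diameter and 50 mm tall overall, standing upright on its flat base with the nose up; straight for the lower 36 mm, above that it tapers to a nose 16 mm wide. Point: on its axis, 25 mm above its base (half-way up); z axis up along the barrel; round, so yaw means nothing. About 130 g, varying by up to 30 percent
- obj_l_center (a point): the second largest of the four loose microscope objectives: a bare steel barrel 40 mm in diameter and 60 mm tall overall, standing upright on its flat base with the nose up; straight for the lower 43 mm, above that it tapers to a nose 20 mm wide. Point: on its axis, 30 mm above its base (half-way up); z axis up along the barrel; round, so yaw means nothing. About 220 g, varying by up to 30 percent
- obj_xl_center (a point): the largest of the four loose microscope objectives: a bare steel barrel 48 mm in diameter and 70 mm tall overall, standing upright on its flat base with the nose up; straight for the lower 50 mm, above that it tapers to a nose 24 mm wide. Point: on its axis, 35 mm above its base (half-way up); z axis up along the barrel; round, so yaw means nothing. About 340 g, varying by up to 30 percent
- dish_s: the smallest of the four low round white plastic storage dishes, open at the top and fixed to the bench: outer diameter 52 mm, inner diameter 46 mm, floor 3 mm thick, rim 6 mm above the bench. Origin: centre of its underside, on the bench; z axis up. Place of the smallest objective
- dish_m: the second smallest of the four low round white plastic storage dishes, open at the top and fixed to the bench: outer diameter 68 mm, inner diameter 62 mm, floor 3 mm thick, rim 6 mm above the bench. Origin: centre of its underside, on the bench; z axis up. Place of the second smallest objective
- dish_l: the second largest of the four low round white plastic storage dishes, open at the top and fixed to the bench: outer diameter 82 mm, inner diameter 76 mm, floor 3 mm thick, rim 6 mm above the bench. Origin: centre of its underside, on the bench; z axis up. Place of the second largest objective
- dish_xl: the largest of the four low round white plastic storage dishes, open at the top and fixed to the bench: outer diameter 98 mm, inner diameter 92 mm, floor 3 mm thick, rim 6 mm above the bench. Origin: centre of its underside, on the bench; z axis up. Place of the largest objective
- eyepiece_a_center (a point): a loose black plastic eyepiece, not an objective: a drum 36 mm in diameter and 38 mm tall on a narrower steel foot, with a wide flat lens on top. Stays where it is. Point: on its axis, half-way up (19 mm above the bench). Around these ten things, unlisted, a small amber bottle 58 mm tall (24 mm across) and two flat packets up to 14 mm thick lie between the near and the far ones
- eyepiece_b_center (a point): a loose black plastic eyepiece, not an objective: a drum 36 mm in diameter and 38 mm tall on a narrower steel foot, with a wide flat lens on top. Stays where it is. Point: on its axis, half-way up (19 mm above the bench). Around these ten things, unlisted, a small amber bottle 58 mm tall (24 mm across) and two flat packets up to 14 mm thick lie between the near and the far ones
Things that resemble listed ones, but are neither listed nor needed, are in the scene too. Leave any turquoise look-alike of the part that bears obj_s_center alone.

How it is judged (in metres and radians):
At the end, for the whole second after the job is handed in: Each objective stands upright (within 0.08 rad) and at rest on the floor of the dish of its own size rank, its axis within 15 mm of the dish's centre; both eyepieces are within 20 mm of where they began (horizontal distance between obj_s_center and dish_s below 0.015 m and z of obj_s_center in the frame of dish_s between 0.02 and 0.026 m and angle between each of obj_s_center, obj_m_center, obj_l_center, obj_xl_center's own z axis and vertical below 0.08 rad and linear speed of each of obj_s, obj_m, obj_l, obj_xl below 0.01 m/s and horizontal distance between obj_m_center and dish_m below 0.015 m and z of obj_m_center in the frame of dish_m between 0.025 and 0.031 m and horizontal distance between obj_l_center and dish_l below 0.015 m and z of obj_l_center in the frame of dish_l between 0.03 and 0.036 m and horizontal distance between obj_xl_center and dish_xl below 0.015 m and z of obj_xl_center in the frame of dish_xl between 0.035 and 0.041 m and distance of each of eyepiece_a_center, eyepiece_b_center from where it was at the start of the episode below 0.02 m); the robot touches nothing.
It fails at once if an objective is dropped: let go while its base is more than 15 mm above the bench ((height (world z) of obj_s_center above 0.035 m and contact force between the fingers and obj_s below 0.05 N) or (height (world z) of obj_m_center above 0.04 m and contact force between the fingers and obj_m below 0.05 N) or (height (world z) of obj_l_center above 0.045 m and contact force between the fingers and obj_l below 0.05 N) or (height (world z) of obj_xl_center above 0.05 m and contact force between the fingers and obj_xl below 0.05 N)).
It fails at once if an objective is rammed into a dish (over 60 N between them) (contact force between any of obj_s, obj_m, obj_l, obj_xl and dish_s above 60 N or contact force between any of obj_s, obj_m, obj_l, obj_xl and dish_m above 60 N or contact force between any of obj_s, obj_m, obj_l, obj_xl and dish_l above 60 N or contact force between any of obj_s, obj_m, obj_l, obj_xl and dish_xl above 60 N).
It fails at once if an objective is tipped over (more than 0.7 rad) (angle between any of obj_s_center, obj_m_center, obj_l_center, obj_xl_center's own z axis and vertical above 0.7 rad).
It fails at once if an eyepiece is shifted by more than 20 mm (distance of any of eyepiece_a_center, eyepiece_b_center from where it was at the start of the episode above 0.02 m).
It also fails if it takes over 99 s, if anything falls off the work surface, if the arm or the gripper's body presses on something with over 40 N, if the wrist force passes 120 N, or if a joint passes its speed limit or range.

## Robot

A 7-joint arm with a two-finger parallel gripper is mounted at the origin on the work surface. World frame = base frame: x ahead of the robot, y to its left, z up, the work surface at z = 0. Lengths are in mm, angles in rad, forces in N, time in s.
With the tool pointing down it reaches from about 425 to 925 mm from the base axis. Payload 6.8 kg.
Tool frame: the origin (TCP) lies on the centre line of the jaws, within the pads' length; the fingertips stand 25 mm ahead of it and the grasp point (between the pads) lies 6 mm ahead of it; z points along the fingers, y is the line along which they close (so a half turn about z gives the same grasp; the last joint's range is limited). The gripper opens to 88 mm and grips with 3 to 60 N. Pads are 20 mm wide; open, the fingers measure 115 mm over their backs; the gripper's body (75 mm by 178 mm) begins 61 mm behind the grasp point.
Start: joints at [-1.22, 0.477, 0.022, 1.555, -0.011, 1.109, -0.083], TCP at [298.938, 605.213, 247.664] pointing down, gripper open.
Joint ranges: [-2.96, 2.96], [-0.34, 2.1], [-1.41, 1.46], [0.24, 2.44], [-1.37, 4.51], [0.17, 1.92], [-2.96, 2.96]. Speed limits (rad/s): [2.39, 2.39, 3.14, 3.14, 3.14, 3.14, 3.14].

## Interface

Orientations are given as a rotation vector (axis times angle).
In Python, from plant import robot gives the robot as it stands. The module is installed in compiled form; this text tells all that it offers.
- The arm moves only by the shell command python3 -m creep 'ROWS' [OPENING]. ROWS is JSON, a list of rows, each an object with "delta_pos": the shift along the tool's x, y, z in cm, a list of three; "angular": the turn, a rotation vector about the tool's x, y, z in degrees, a list of three. In form: [{"delta_pos": [x, y, z], "angular": [rx, ry, rz]}, ...]. A call has 1 to 5 rows; each row is the pose to reach, as a shift and turn from the pose commanded when the call began, along the tool's axes at that moment; what a row does not reach only later rows make up. A row lasts 1/12 s, in which the tool goes at most 41.7 mm and 7.16 degrees, less where a joint would pass 70% of its speed; a pose out of reach is approached as far as the arm can. A call with a gripper value outside its range is refused whole. OPENING is the closure, from -1 (fully open) to 1 (shut), set as the call begins (- or left out, the last holds). The fingers move at their own pace and stop on an object; the grip force is fixed at half the most. Time passes only in rows, so rows that repeat a pose let the fingers close. It gives the time, the measured TCP pose, the force, the opening and the grip force at its end, in the units of the state.
- robot.observe(): the state, without advancing time (a new reading comes with each control period).
- robot.get_image(name): name is "side" or "top" or "wrist"; returns the picture (480x640x3 uint8, red, green, blue); there is no depth.
- robot.calibration(name): a dict with "fov_y" (degrees; the focal length in pixels is half the picture's height over the tangent of half this angle, whatever the lens; pixels are square), "cx", "cy" (the principal point, pixels), "T" (4x4, takes a point from camera to world coordinates); the wrist camera has in their place "mount" (4x4, takes a point from camera to tool coordinates, whose origin is the TCP and whose axes are the flange's). Camera axes: x right, y up, looking along -z (the intrinsics and any distortion apply to the point x, -y, -z); pixel columns grow to the right and rows downward; lengths in mm; the calibration is good to about 2 mm. The wrist camera is an equidistant fisheye: a pixel r from the principal point sees the ray r / f radians off the axis. A picture is of the moment at which its call begins: read the wrist's pose just before it. calibration takes no time and is no camera call.
- robot.job_done(): hands the job in; it is judged then, once.
The state is a dict: "time": time; "qpos": joint angles; "joint_velocities": joint speeds; "tau": joint torques, N m; "tcp_pos": TCP position; "eef_rot": TCP orientation; "contact_force": force on the tool from outside, world axes, zero at the start; "ft_torque": the same for the moment, N m; "gripper_width": opening from 0.0 (shut) to 1.0 (fully open); "gripper_force": force on a finger pad.
Only numpy, scipy, OpenCV 4.12 (cv2) and the standard library are available. Lean on these libraries where they do the work, as an engineer would, in place of code of your own. Each camera call takes 0.05 s, during which the arm holds its last target. There are 200 camera calls.

## Working session

There is one attempt and no reset: what is moved stays moved. The work goes in short steps, Python scripts to look and compute and a shell command to move; the robot and the scene stay as the last step left them, time stands still between calls to the robot, and variables do not carry over. Pictures are saved under pics/ and viewed, at most 14 in all, crops included, and the job is handed in when it is done.

```bash
mkdir -p pics; python3 - <<'E'
from plant import robot
import cv2,numpy as np
np.set_printoptions(precision=4,suppress=True)
print(robot.observe())
for n in ["top","side","wrist"]:
    c=robot.calibration(n);print(n,c)
    cv2.imwrite(f"pics/{n}0.png",robot.get_image(n)[:,:,::-1])
E
```

```text
{'time': 0.0, 'qpos': array([-1.2201,  0.4777,  0.0223,  1.5564, -0.0115,  1.1093, -0.0831]), 'joint_velocities': array([-0.001 , -0.    ,  0.0001,  0.0015, -0.0006,  0.0007, -0.0019]), 'tau': array([  0.0006, -58.2862,   1.5352, -27.2604,  -0.0542,   0.017 ,
         0.0001]), 'tcp_pos': array([298.745 , 604.6912, 246.7327]), 'eef_rot': array([-0.7143, -3.0591,  0.0027]), 'contact_force': array([0.3017, 0.0159, 0.2989]), 'ft_torque': array([-0.0541, -0.0386,  0.0567]), 'gripper_force': 0.0, 'gripper_width': 1.0009317932347226}
top {'fov_y': 48.97283747721844, 'cx': 321.46206743203487, 'cy': 239.13814017049432, 'T': array([[  -0.0097,    0.9945,   -0.1039,  372.0185],
       [  -0.9999,   -0.009 ,    0.0077,   20.7467],
       [   0.0067,    0.104 ,    0.9946, 1363.382 ],
       [   0.    ,    0.    ,    0.    ,    1.    ]])}
side {'fov_y': 46.17728067434964, 'cx': 332.40913658758893, 'cy': 233.6859566921886, 'T': array([[   0.7188,    0.4824,   -0.5006,  -61.7493],
       [  -0.6951,    0.4857,   -0.53  , -611.416 ],
       [  -0.0125,    0.7289,    0.6845,  836.7014],
       [   0.    ,    0.    ,    0.    ,    1.    ]])}
wrist {'fov_y': 65.70646984690485, 'cx': 321.14017791839626, 'cy': 235.50735948721746, 'mount': array([[   0.0005,    0.9587,    0.2844,   77.1724],
       [   1.    ,   -0.0008,    0.0008,   -0.1011],
       [   0.001 ,    0.2844,   -0.9587, -137.2704],
       [   0.    ,    0.    ,    0.    ,    1.    ]])}
```

View pics/top0.png

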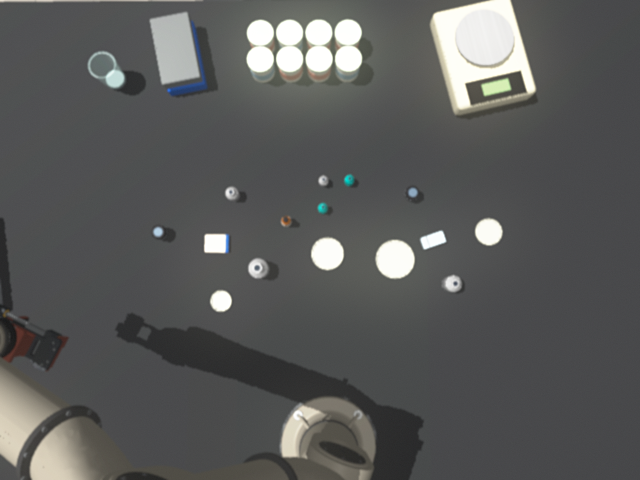

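View pics/side0.png

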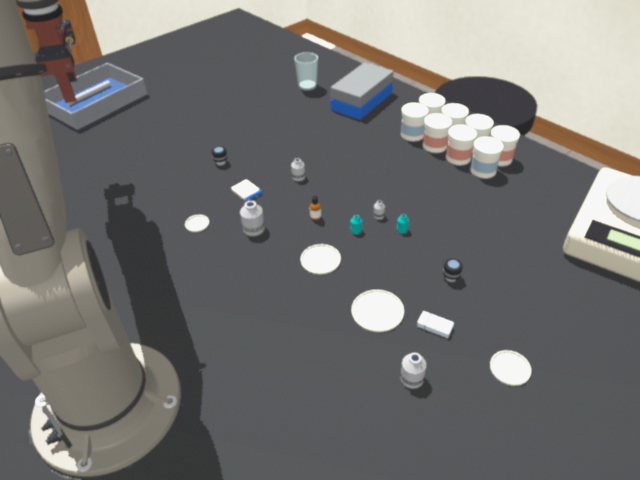

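```bash
cat > h.py <<'E'
import cv2,numpy as np
from plant import robot
from scipy.optimize import least_squares
from scipy.spatial.transform import Rotation as R
np.set_printoptions(precision=1,suppress=True)
def camT(n,s=None):
    c=robot.calibration(n)
    if n!="wrist": return c,c["T"]
    W=np.eye(4);W[:3,:3]=R.from_rotvec(s["eef_rot"]).as_matrix();W[:3,3]=s["tcp_pos"]
    return c,W@c["mount"]
def ray(n,u,v,s=None):
    c,T=camT(n,s);f=240/np.tan(np.radians(c["fov_y"]/2))
    a,b=u-c["cx"],v-c["cy"]
    if n=="wrist":
        r=np.hypot(a,b)+1e-9;th=r/f;d=np.array([np.sin(th)*a/r,-np.sin(th)*b/r,-np.cos(th)])
    else: d=np.array([a/f,-b/f,-1])
    return T[:3,3],T[:3,:3]@d
def at_z(n,u,v,z,s=None):
    o,d=ray(n,u,v,s);return (o+d*(z-o[2])/d[2])[:2]
def proj(n,P,s=None):
    c,T=camT(n,s);f=240/np.tan(np.radians(c["fov_y"]/2))
    p=(np.atleast_2d(P)-T[:3,3])@T[:3,:3];x,y,z=p[:,0],-p[:,1],-p[:,2]
    if n=="wrist":
        r=np.hypot(x,y);th=np.arctan2(r,z);return np.c_[c["cx"]+f*th*x/r,c["cy"]+f*th*y/r]
    return np.c_[c["cx"]+f*x/z,c["cy"]+f*y/z]
E
python3 - <<'E'
from h import *
im=cv2.imread("pics/top0.png");si=cv2.imread("pics/side0.png")
def cen(im,u,v,n,z):
    m=(im.min(2)>150).astype(np.uint8);N,l,st,c=cv2.connectedComponentsWithStats(m)
    k=l[v,u];ct=c[k];return at_z(n,*ct,z),ct,st[k,4]
for nm,t,s in [("s",(221,301),(197,223)),("m",(489,232),(511,367)),("l",(327,253),(320,258)),("xl",(395,259),(378,311))]:
    print(nm,*cen(im,*t,"top",6),*cen(si,*s,"side",6))
for nm,t,h,s in [("s",(323,180),40,(379,203)),("m",(232,193),50,(298,160)),("l",(453,284),60,(414,357)),("xl",(258,268),70,(250,204))]:
    print(nm,at_z("top",*t,h*.7),at_z("side",*s,h))
for t in [(349,180),(323,208),(158,232),(413,193),(286,221)]: print(at_z("top",*t,35))
a=cv2.resize(im[160:310,140:520],None,fx=2,fy=2,interpolation=cv2.INTER_CUBIC)
ts=[(323,180),(232,193),(453,284),(258,268)];ss=[(379,208),(298,168),(414,370),(252,216)]
g=lambda im,p:cv2.resize(im[p[1]-25:p[1]+25,p[0]-25:p[0]+25],(200,200),interpolation=cv2.INTER_CUBIC)
cv2.imwrite("pics/crop.png",np.vstack([np.hstack([g(im,p) for p in ts]),np.hstack([g(si,p) for p in ss])]))
E
```

```text
s [358.  269.7] [220.5 300.7] 367 [357.5 269.5] [196.5 222.5] 335
m [ 530.3 -423.6] [488.3 231.4] 571 [ 529.8 -422.9] [510.2 367.1] 1142
l [477.   -3.8] [327.  253.3] 845 [476.1  -3.9] [320.1 258.4] 975
xl [ 461.1 -178.4] [394.7 258.8] 1192 [ 459.9 -178.5] [377.3 310. ] 1777
s [664.8   5. ] [661.7   4.1]
m [631.4 237.9] [633.3 239.1]
l [ 394.2 -317.6] [ 396.5 -315. ]
xl [438.5 169.4] [439.1 170.9]
[662.7 -61.6]
[590.6   5.8]
[532.7 424.3]
[ 627.5 -225.1]
[558.  100.2]
```

View pics/crop.png

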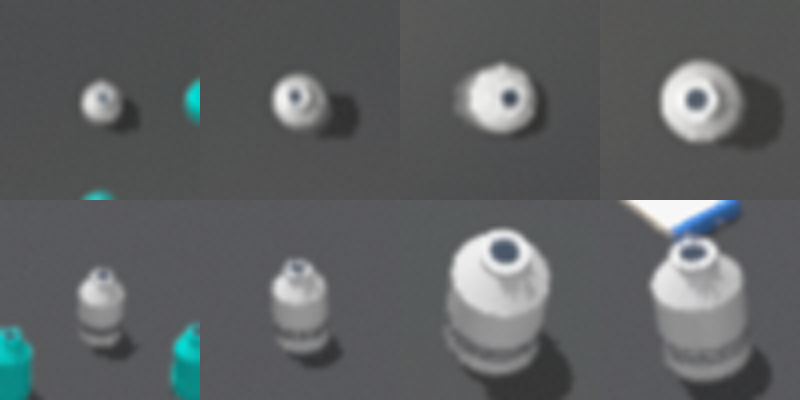

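```bash
python3 - <<'E'
from h import *
for nm,t,h,s in [("s",(324,179.5),40,(379.75,201.5)),("m",(230.8,192.2),50,(297.25,159.75)),("l",(455.5,283.5),60,(415,357.5)),("xl",(257.2,267.8),70,(250,204.25))]:
    print(nm,at_z("top",*t,h),at_z("side",*s,h))
E
python3 -m creep '[{"delta_pos":[0,0,0],"angular":[0,0,-7]},{"delta_pos":[0,0,0],"angular":[0,0,-14]},{"delta_pos":[0,0,0],"angular":[0,0,-21]},{"delta_pos":[0,0,0],"angular":[0,0,-26.3]},{"delta_pos":[0,0,0],"angular":[0,0,-26.3]}]' -0.2
```

```text
s [663.5   2.6] [666.6   6.4]
m [630.6 238.5] [632.7 241.1]
l [ 395.1 -319.2] [ 396.9 -316.8]
xl [437.9 169. ] [438.6 170.3]
time: 0.57
tcp_pos: [299.0, 604.9, 247.3]
eef_rot: [0.005, -3.141, 0.001]
contact_force: [-0.4, -0.4, -0.4]
gripper_width: 0.66
gripper_force: 0.0
```

```bash
Z='"angular":[0,0,0]'
python3 -m creep '[{"delta_pos":[-2.7,-2.96,0],"angular":[0,0,0]},{"delta_pos":[-5.4,-5.92,0],"angular":[0,0,0]},{"delta_pos":[-8.1,-8.88,0],"angular":[0,0,0]},{"delta_pos":[-10.8,-11.84,0],"angular":[0,0,0]},{"delta_pos":[-13.5,-14.8,0],"angular":[0,0,0]}]' | sed -n 1,3p
python3 -m creep '[{"delta_pos":[-2.7,-2.96,0],"angular":[0,0,0]},{"delta_pos":[-5.4,-5.92,0],"angular":[0,0,0]},{"delta_pos":[-8.1,-8.88,0],"angular":[0,0,0]},{"delta_pos":[-10.8,-11.84,0],"angular":[0,0,0]},{"delta_pos":[-13.5,-14.8,0],"angular":[0,0,0]}]' | sed -n 1,3p
python3 -m creep '[{"delta_pos":[-2,-2,3],"angular":[0,0,0]},{"delta_pos":[-4,-4,6],"angular":[0,0,0]},{"delta_pos":[-6.3,-6.9,8],"angular":[0,0,0]},{"delta_pos":[-6.3,-6.9,8.5],"angular":[0,0,0]},{"delta_pos":[-6.3,-6.9,8.5],"angular":[0,0,0]}]'
python3 - <<'E'
from h import *
s=robot.observe();cv2.imwrite("pics/w1.png",robot.get_image("wrist")[:,:,::-1])
print(s["tcp_pos"],s["eef_rot"],s["qpos"])
for P in [(631.6,239.8,50),(631.6,239.8,0)]: print(proj("wrist",P,s))
E
```

```text
time: 0.98
tcp_pos: [434.9, 455.6, 247.6]
eef_rot: [-0.005, -3.142, 0.0]
time: 1.4
tcp_pos: [570.0, 307.6, 247.7]
eef_rot: [-0.005, -3.142, -0.0]
time: 1.82
tcp_pos: [632.2, 236.3, 159.9]
eef_rot: [-0.012, -3.138, 0.005]
contact_force: [-0.1, 0.6, 0.5]
gripper_width: 0.601
gripper_force: 0.0
[632.2 236.3 159.9] [-0.  -3.1  0. ] [-0.5  0.6  0.   1.6 -0.   1.   1.1]
[[327.6 240.8]]
[[326.9 223. ]]
```

View pics/w1.png

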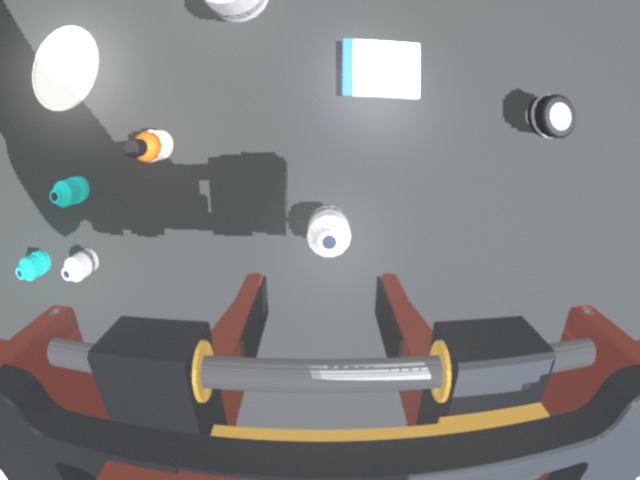

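```bash

python3 -m creep '[{"delta_pos":[0,0,3.5],"angular":[0,0,0]},{"delta_pos":[0,0,6],"angular":[0,0,0]},{"delta_pos":[0,0,6.5],"angular":[0,0,0]},{"delta_pos":[0,0,6.5],"angular":[0,0,0]},{"delta_pos":[0,0,6.5],"angular":[0,0,0]}]' | sed -n 1,3p
python3 - <<'E'
from h import *
for i in range(2):
    s=robot.observe();print(s["tcp_pos"],s["eef_rot"]*57.3);robot.get_image("top")
s=robot.observe()
im=robot.get_image("wrist");cv2.imwrite("pics/w2.png",im[:,:,::-1]);print(s["tcp_pos"],at_z("wrist",329,242,50,s),proj("wrist",[631.6,239.8,50],s))
E
```

```text
time: 2.28
tcp_pos: [632.3, 241.8, 99.2]
eef_rot: [-0.001, 3.14, 0.002]
[632.3 241.8  99.2] [ -0.1 179.9   0.1]
[632.9 241.7  99.9] [ -0.1 179.9   0.1]
[633.1 241.5 100.1] [615.  245.1] [[319.  271.1]]
```

View pics/w2.png

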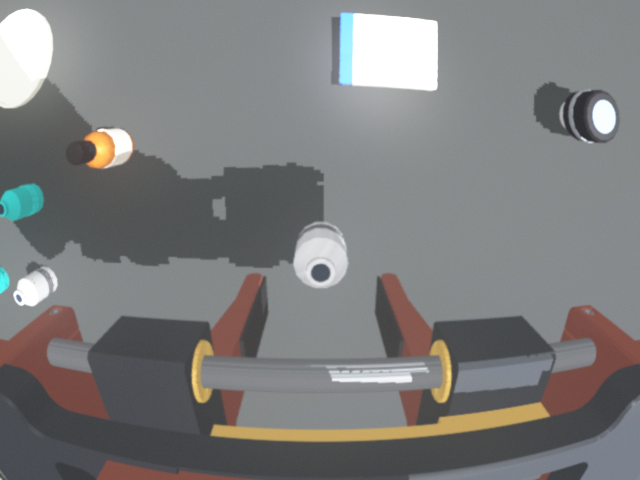

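```bash

python3 -m creep '[{"delta_pos":[0.1,-0.1,3],"angular":[0,0,0]},{"delta_pos":[0.15,-0.13,5.5],"angular":[0,0,0]},{"delta_pos":[0.15,-0.13,6.7],"angular":[0,0,0]},{"delta_pos":[0.15,-0.13,6.7],"angular":[0,0,0]},{"delta_pos":[0.15,-0.13,6.7],"angular":[0,0,0]}]' | sed -n 1,4p
python3 -m creep '[{"delta_pos":[0,0,0],"angular":[0,0,0]},{"delta_pos":[0,0,0],"angular":[0,0,0]},{"delta_pos":[0,0,0],"angular":[0,0,0]},{"delta_pos":[0,0,0],"angular":[0,0,0]},{"delta_pos":[0,0,0],"angular":[0,0,0]}]' 1
```

```text
time: 2.85
tcp_pos: [630.8, 239.1, 31.2]
eef_rot: [-0.0, 3.141, 0.0]
contact_force: [0.5, 0.5, 0.8]
time: 3.27
tcp_pos: [631.3, 239.7, 31.9]
eef_rot: [-0.001, 3.14, 0.002]
contact_force: [0.1, 0.8, 4.8]
gripper_width: 0.353
gripper_force: 30.0
```

```bash

python3 -m creep '[{"delta_pos":[0,0,-1.5],"angular":[0,0,0]},{"delta_pos":[0,0,-5],"angular":[0,0,0]},{"delta_pos":[0,0,-9],"angular":[0,0,0]},{"delta_pos":[0.3,-2,-9],"angular":[0,0,0]},{"delta_pos":[0.6,-4.8,-9],"angular":[0,0,0]}]'
python3 -m creep '[{"delta_pos":[0.6,-3.9,0],"angular":[0,0,0]},{"delta_pos":[1.2,-7.8,0],"angular":[0,0,0]},{"delta_pos":[1.8,-11.7,0],"angular":[0,0,0]},{"delta_pos":[2.4,-15.6,0],"angular":[0,0,0]},{"delta_pos":[3,-19.5,0],"angular":[0,0,0]}]' | sed -n 2p
python3 -m creep '[{"delta_pos":[0.6,-3.9,0],"angular":[0,0,0]},{"delta_pos":[1.2,-7.8,0],"angular":[0,0,0]},{"delta_pos":[1.8,-11.7,0],"angular":[0,0,0]},{"delta_pos":[2.4,-15.6,0],"angular":[0,0,0]},{"delta_pos":[3,-19.5,0],"angular":[0,0,0]}]'

```

```text
time: 3.68
tcp_pos: [625.8, 194.8, 124.7]
eef_rot: [-0.008, 3.136, 0.007]
contact_force: [0.3, 0.2, -0.9]
gripper_width: 0.352
gripper_force: 30.0
tcp_pos: [593.7, -6.0, 121.5]
time: 4.52
tcp_pos: [563.7, -201.0, 121.6]
eef_rot: [0.0, -3.142, 0.0]
contact_force: [1.0, -0.5, -1.9]
gripper_width: 0.354
gripper_force: 30.0
```

```bash

python3 -m creep '[{"delta_pos":[0.6,-3.9,0],"angular":[0,0,0]},{"delta_pos":[1.2,-7.8,0],"angular":[0,0,0]},{"delta_pos":[1.8,-11.7,0],"angular":[0,0,0]},{"delta_pos":[2.4,-15.6,0],"angular":[0,0,0]},{"delta_pos":[3,-19,0],"angular":[0,0,0]}]' | sed -n 2p
python3 -m creep '[{"delta_pos":[0.35,-2.5,2],"angular":[0,0,0]},{"delta_pos":[0.35,-3.1,4.5],"angular":[0,0,0]},{"delta_pos":[0.35,-3.1,6],"angular":[0,0,0]},{"delta_pos":[0.35,-3.1,6.5],"angular":[0,0,0]},{"delta_pos":[0.35,-3.1,6.5],"angular":[0,0,0]}]'

```

```text
tcp_pos: [533.3, -392.0, 121.6]
time: 5.35
tcp_pos: [530.8, -417.5, 54.2]
eef_rot: [0.003, -3.139, -0.005]
contact_force: [0.4, 0.0, -0.8]
gripper_width: 0.353
gripper_force: 30.0
```

```bash

python3 -m creep '[{"delta_pos":[0,0,0.7],"angular":[0,0,0]},{"delta_pos":[0,0,1.3],"angular":[0,0,0]},{"delta_pos":[0,0,1.5],"angular":[0,0,0]},{"delta_pos":[0,0,1.5],"angular":[0,0,0]},{"delta_pos":[0,0,1.5],"angular":[0,0,0]}]'

```

```text
time: 5.77
tcp_pos: [531.4, -419.8, 41.0]
eef_rot: [-0.001, 3.141, -0.0]
contact_force: [0.7, -0.1, -0.9]
gripper_width: 0.353
gripper_force: 30.0
```

Lower in small steps with a little y correction and watch the force.

```bash

python3 -m creep '[{"delta_pos":[0.1,-0.2,0.2],"angular":[0,0,0]},{"delta_pos":[0.1,-0.3,0.35],"angular":[0,0,0]},{"delta_pos":[0.1,-0.3,0.5],"angular":[0,0,0]},{"delta_pos":[0.1,-0.3,0.5],"angular":[0,0,0]}]'
python3 -m creep '[{"delta_pos":[0,0,0.05],"angular":[0,0,0]},{"delta_pos":[0,0,0.1],"angular":[0,0,0]},{"delta_pos":[0,0,0.1],"angular":[0,0,0]}]'

```

```text
time: 6.1
tcp_pos: [529.9, -423.2, 35.4]
eef_rot: [-0.0, -3.141, -0.0]
contact_force: [0.5, -0.3, -0.9]
gripper_width: 0.354
gripper_force: 30.0
time: 6.35
tcp_pos: [530.1, -423.1, 34.9]
eef_rot: [-0.0, 3.142, 0.0]
contact_force: [-0.7, 0.5, 2.4]
gripper_width: 0.35
gripper_force: 30.0
```

```bash

python3 -m creep '[{"delta_pos":[0,0,0],"angular":[0,0,0]},{"delta_pos":[0,0,0],"angular":[0,0,0]},{"delta_pos":[0,0,0],"angular":[0,0,0]},{"delta_pos":[0,0,0],"angular":[0,0,0]}]' -0.4
python3 -m creep '[{"delta_pos":[0,0,-2],"angular":[0,0,0]},{"delta_pos":[0,0,-5],"angular":[0,0,0]},{"delta_pos":[0,0,-8],"angular":[0,0,0]},{"delta_pos":[0,0,-11],"angular":[0,0,0]},{"delta_pos":[2,1.7,-11],"angular":[0,0,0]}]'

```

```text
time: 6.68
tcp_pos: [530.3, -423.0, 34.6]
eef_rot: [-0.0, 3.141, -0.0]
contact_force: [0.3, 0.2, -0.5]
gripper_width: 0.616
gripper_force: 0.0
time: 7.1
tcp_pos: [515.7, -410.5, 151.5]
eef_rot: [0.0, 3.13, -0.013]
contact_force: [0.0, -0.5, 1.5]
gripper_width: 0.698
gripper_force: 0.0
```

```bash

python3 -m creep '[{"delta_pos":[3,2.3,0],"angular":[0,0,0]},{"delta_pos":[6,4.6,0],"angular":[0,0,0]},{"delta_pos":[9,7,0],"angular":[0,0,0]},{"delta_pos":[11.4,8.8,1],"angular":[0,0,0]},{"delta_pos":[11.4,8.8,3],"angular":[0,0,0]}]' | sed -n 2p
python3 -m creep '[{"delta_pos":[0,0,1.5],"angular":[0,0,0]},{"delta_pos":[0,0,1.5],"angular":[0,0,0]},{"delta_pos":[0,0,1.5],"angular":[0,0,0]}]'
python3 - <<'E'
from h import *
s=robot.observe()
im=robot.get_image("wrist");cv2.imwrite("pics/w3.png",im[:,:,::-1]);print(s["tcp_pos"],proj("wrist",[[396,-318,60],[530,-423,53],[459.5,-178.5,3]],s))
E
```

```text
tcp_pos: [391.9, -315.4, 115.7]
time: 7.77
tcp_pos: [395.9, -318.0, 99.5]
eef_rot: [0.0, -3.141, -0.001]
contact_force: [-0.9, 0.3, 0.7]
gripper_width: 0.7
gripper_force: 0.0
[ 395.9 -318.    99.5] [[322.1 281.9]
 [181.1 436.9]
 [499.1 323.1]]
```

View pics/w3.png

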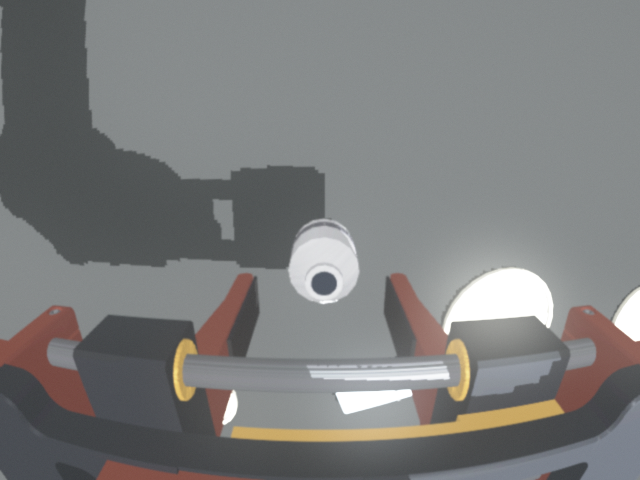

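```bash

python3 -m creep '[{"delta_pos":[0,0.1,3],"angular":[0,0,0]},{"delta_pos":[0,0.1,5.3],"angular":[0,0,0]},{"delta_pos":[0,0.1,6.3],"angular":[0,0,0]},{"delta_pos":[0,0.1,6.3],"angular":[0,0,0]},{"delta_pos":[0,0.1,6.3],"angular":[0,0,0]}]' | sed -n 1,4p
python3 -m creep '[{"delta_pos":[0,0,0],"angular":[0,0,0]},{"delta_pos":[0,0,0],"angular":[0,0,0]},{"delta_pos":[0,0,0],"angular":[0,0,0]},{"delta_pos":[0,0,0],"angular":[0,0,0]},{"delta_pos":[0,0,0],"angular":[0,0,0]}]' 1
```

```text
time: 8.23
tcp_pos: [396.5, -317.4, 37.1]
eef_rot: [-0.0, 3.142, -0.0]
contact_force: [0.1, 0.1, 0.4]
time: 8.65
tcp_pos: [396.6, -317.1, 37.5]
eef_rot: [-0.001, 3.14, -0.001]
contact_force: [0.2, 0.3, 6.4]
gripper_width: 0.444
gripper_force: 30.0
```

```bash

python3 -m creep '[{"delta_pos":[0,0,-1.5],"angular":[0,0,0]},{"delta_pos":[0,0,-4],"angular":[0,0,0]},{"delta_pos":[0,0,-6],"angular":[0,0,0]},{"delta_pos":[-0.6,2.4,-6],"angular":[0,0,0]},{"delta_pos":[-1.5,5.9,-6],"angular":[0,0,0]}]'
python3 -m creep '[{"delta_pos":[-1,3.9,0],"angular":[0,0,0]},{"delta_pos":[-2,7.8,0],"angular":[0,0,0]},{"delta_pos":[-3,11.7,0],"angular":[0,0,0]},{"delta_pos":[-4,15.6,0],"angular":[0,0,0]},{"delta_pos":[-5,19.5,0],"angular":[0,0,0]}]' | sed -n 2p
python3 -m creep '[{"delta_pos":[-1,3.9,0],"angular":[0,0,0]},{"delta_pos":[-1.5,6,0.5],"angular":[0,0,0]},{"delta_pos":[-1.5,6,2.5],"angular":[0,0,0]},{"delta_pos":[-1.5,6,4],"angular":[0,0,0]},{"delta_pos":[-1.5,6,4],"angular":[0,0,0]}]'

```

```text
time: 9.07
tcp_pos: [411.0, -261.1, 98.2]
eef_rot: [0.01, 3.139, -0.005]
contact_force: [0.8, 1.9, -2.6]
gripper_width: 0.449
gripper_force: 30.0
tcp_pos: [460.9, -61.2, 96.8]
time: 9.9
tcp_pos: [474.1, -2.5, 54.5]
eef_rot: [0.003, -3.137, 0.001]
contact_force: [-0.9, 0.9, -2.9]
gripper_width: 0.449
gripper_force: 30.0
```

```bash

python3 -m creep '[{"delta_pos":[0,0,0.6],"angular":[0,0,0]},{"delta_pos":[0,0,1],"angular":[0,0,0]},{"delta_pos":[0,0,1.2],"angular":[0,0,0]},{"delta_pos":[0,0,1.2],"angular":[0,0,0]},{"delta_pos":[0,0,1.2],"angular":[0,0,0]}]'

```

```text
time: 10.32
tcp_pos: [476.3, -3.4, 45.0]
eef_rot: [0.001, 3.141, 0.0]
contact_force: [-0.5, -0.3, -2.1]
gripper_width: 0.448
gripper_force: 30.0
```

```bash

python3 -m creep '[{"delta_pos":[0,0,0.2],"angular":[0,0,0]},{"delta_pos":[0,0,0.4],"angular":[0,0,0]},{"delta_pos":[0,0,0.4],"angular":[0,0,0]},{"delta_pos":[0,0,0.4],"angular":[0,0,0]}]' | sed -n 2,4p
python3 -m creep '[{"delta_pos":[0,0,0.1],"angular":[0,0,0]},{"delta_pos":[0,0,0.1],"angular":[0,0,0]},{"delta_pos":[0,0,0.1],"angular":[0,0,0]}]' | sed -n 2,4p

```

```text
tcp_pos: [476.0, -3.1, 40.6]
eef_rot: [0.0, -3.142, -0.0]
contact_force: [-0.5, -0.1, -2.3]
tcp_pos: [476.1, -3.0, 40.5]
eef_rot: [-0.0, 3.142, 0.0]
contact_force: [-3.2, 0.3, 9.9]
```

```bash

python3 -m creep '[{"delta_pos":[0,0,0],"angular":[0,0,0]},{"delta_pos":[0,0,0],"angular":[0,0,0]},{"delta_pos":[0,0,0],"angular":[0,0,0]},{"delta_pos":[0,0,0],"angular":[0,0,0]}]' -0.6 | sed -n 2,6p
python3 -m creep '[{"delta_pos":[0,0,-2],"angular":[0,0,0]},{"delta_pos":[0,0,-5],"angular":[0,0,0]},{"delta_pos":[0,0,-8.5],"angular":[0,0,0]},{"delta_pos":[0.4,2.2,-10.5],"angular":[0,0,0]},{"delta_pos":[1.2,5.8,-10.5],"angular":[0,0,0]}]'
python3 -m creep '[{"delta_pos":[0.8,3.9,0],"angular":[0,0,0]},{"delta_pos":[1.6,7.8,0],"angular":[0,0,0]},{"delta_pos":[2.55,11.5,1.5],"angular":[0,0,0]},{"delta_pos":[2.55,11.5,3.5],"angular":[0,0,0]},{"delta_pos":[2.55,11.5,3.5],"angular":[0,0,0]}]'

```

```text
tcp_pos: [476.2, -3.0, 39.7]
eef_rot: [-0.0, 3.141, 0.0]
contact_force: [-0.5, -0.8, 0.1]
gripper_width: 0.709
gripper_force: 0.0
time: 11.65
tcp_pos: [467.5, 52.7, 148.8]
eef_rot: [0.011, 3.133, 0.001]
contact_force: [1.2, 1.4, -0.5]
gripper_width: 0.802
gripper_force: 0.0
time: 12.07
tcp_pos: [436.2, 171.6, 107.3]
eef_rot: [0.009, -3.138, 0.002]
contact_force: [-1.3, -0.7, -0.2]
gripper_width: 0.8
gripper_force: 0.0
```

```bash

python3 -m creep '[{"delta_pos":[0,0,0],"angular":[0,0,0]},{"delta_pos":[0,0,0],"angular":[0,0,0]}]' | sed -n 2p; python3 - <<'E'
from h import *
s=robot.observe()
im=robot.get_image("wrist");cv2.imwrite("pics/w4.png",im[:,:,::-1]);print(s["tcp_pos"],proj("wrist",[[438.3,169.7,70],[476.3,-3.9,63],[358,269.6,3]],s))
E
```

```text
tcp_pos: [439.0, 168.6, 110.1]
[439.  168.6 110.1] [[324.4 280.1]
 [ 70.  319.8]
 [469.9 128.7]]
```

View pics/w4.png

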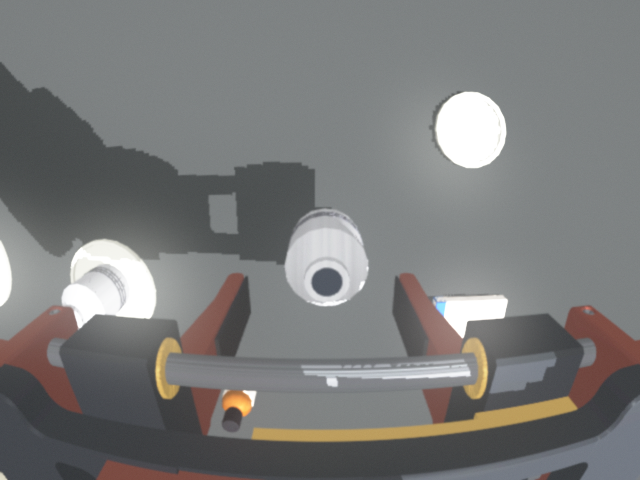

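```bash

python3 -m creep '[{"delta_pos":[0.05,0.2,3],"angular":[0,0,0]},{"delta_pos":[0.05,0.2,5.5],"angular":[0,0,0]},{"delta_pos":[0.05,0.2,7],"angular":[0,0,0]},{"delta_pos":[0.05,0.2,7],"angular":[0,0,0]},{"delta_pos":[0.05,0.2,7],"angular":[0,0,0]}]' | sed -n 1,4p
python3 -m creep '[{"delta_pos":[0,0,0],"angular":[0,0,0]},{"delta_pos":[0,0,0],"angular":[0,0,0]},{"delta_pos":[0,0,0],"angular":[0,0,0]},{"delta_pos":[0,0,0],"angular":[0,0,0]},{"delta_pos":[0,0,0],"angular":[0,0,0]}]' 1
```

```text
time: 12.7
tcp_pos: [438.4, 170.8, 40.0]
eef_rot: [-0.003, -3.141, 0.001]
contact_force: [1.9, 1.1, 0.4]
time: 13.12
tcp_pos: [438.7, 171.8, 40.5]
eef_rot: [0.0, 3.14, 0.0]
contact_force: [-0.3, -2.5, 7.3]
gripper_width: 0.535
gripper_force: 30.0
```

```bash

python3 -m creep '[{"delta_pos":[0,0,-1.5],"angular":[0,0,0]},{"delta_pos":[0,0,-4.5],"angular":[0,0,0]},{"delta_pos":[0,0,-8],"angular":[0,0,0]},{"delta_pos":[0,-1,-9.5],"angular":[0,0,0]},{"delta_pos":[-0.2,-4,-9.5],"angular":[0,0,0]}]'
python3 -m creep '[{"delta_pos":[-0.25,-3.8,0],"angular":[0,0,0]},{"delta_pos":[-0.5,-7.6,0],"angular":[0,0,0]},{"delta_pos":[-0.75,-11.4,0],"angular":[0,0,0]},{"delta_pos":[-1,-15.2,0],"angular":[0,0,0]},{"delta_pos":[-1.25,-19,0],"angular":[0,0,0]}]' | sed -n 2p
python3 -m creep '[{"delta_pos":[-0.25,-3.8,0],"angular":[0,0,0]},{"delta_pos":[-0.5,-7.6,0],"angular":[0,0,0]},{"delta_pos":[-0.7,-11,0.2],"angular":[0,0,0]},{"delta_pos":[-0.75,-12,2.5],"angular":[0,0,0]},{"delta_pos":[-0.75,-12,5],"angular":[0,0,0]}]'

```

```text
time: 13.53
tcp_pos: [442.0, 136.7, 138.3]
eef_rot: [-0.011, 3.135, 0.008]
contact_force: [1.0, -0.3, -4.3]
gripper_width: 0.537
gripper_force: 30.0
tcp_pos: [451.7, -59.7, 134.5]
time: 14.37
tcp_pos: [460.8, -182.6, 85.2]
eef_rot: [0.009, 3.138, -0.004]
contact_force: [1.0, 1.1, -5.0]
gripper_width: 0.533
gripper_force: 30.0
```

```bash

python3 -m creep '[{"delta_pos":[0,0,1.5],"angular":[0,0,0]},{"delta_pos":[0,0,2.8],"angular":[0,0,0]},{"delta_pos":[0,0,3.5],"angular":[0,0,0]},{"delta_pos":[0,0,3.5],"angular":[0,0,0]},{"delta_pos":[0,0,3.5],"angular":[0,0,0]}]'

```

```text
time: 14.78
tcp_pos: [459.9, -177.9, 49.6]
eef_rot: [0.001, -3.141, -0.0]
contact_force: [0.2, -0.3, -3.7]
gripper_width: 0.537
gripper_force: 30.0
```

```bash

python3 -m creep '[{"delta_pos":[0,0,0.25],"angular":[0,0,0]},{"delta_pos":[0,0,0.5],"angular":[0,0,0]},{"delta_pos":[0,0,0.5],"angular":[0,0,0]},{"delta_pos":[0,0,0.5],"angular":[0,0,0]}]' | sed -n 2,4p
python3 -m creep '[{"delta_pos":[0,0,0.1],"angular":[0,0,0]},{"delta_pos":[0,0,0.1],"angular":[0,0,0]},{"delta_pos":[0,0,0.1],"angular":[0,0,0]}]' | sed -n 2,4p

```

```text
tcp_pos: [460.3, -178.0, 45.0]
eef_rot: [-0.0, 3.141, -0.0]
contact_force: [-0.9, -0.3, -4.7]
tcp_pos: [460.1, -178.1, 43.7]
eef_rot: [-0.0, 3.141, -0.0]
contact_force: [0.9, 0.7, -4.1]
```

```bash

python3 -m creep '[{"delta_pos":[0,0,0.1],"angular":[0,0,0]},{"delta_pos":[0,0,0.1],"angular":[0,0,0]},{"delta_pos":[0,0,0.1],"angular":[0,0,0]}]' | sed -n 2,4p

```

```text
tcp_pos: [460.3, -178.2, 43.5]
eef_rot: [0.0, 3.141, 0.0]
contact_force: [-3.6, -0.2, 8.4]
```

```bash

python3 -m creep '[{"delta_pos":[0,0,0],"angular":[0,0,0]},{"delta_pos":[0,0,0],"angular":[0,0,0]},{"delta_pos":[0,0,0],"angular":[0,0,0]},{"delta_pos":[0,0,0],"angular":[0,0,0]}]' -0.6 | sed -n 2,6p
python3 -m creep '[{"delta_pos":[0,0,-2],"angular":[0,0,0]},{"delta_pos":[0,0,-5],"angular":[0,0,0]},{"delta_pos":[0,0,-8.5],"angular":[0,0,0]},{"delta_pos":[-1.5,1.3,-9.5],"angular":[0,0,0]},{"delta_pos":[-4.5,3.95,-9.5],"angular":[0,0,0]}]' | sed -n 2,6p
python3 -m creep '[{"delta_pos":[-2.9,2.6,0],"angular":[0,0,0]},{"delta_pos":[-5.8,5.2,0],"angular":[0,0,0]},{"delta_pos":[-8.7,7.8,0],"angular":[0,0,0]},{"delta_pos":[-11.6,10.4,0],"angular":[0,0,0]},{"delta_pos":[-14.5,13,0],"angular":[0,0,0]}]' -0.1 | sed -n 2p
python3 -m creep '[{"delta_pos":[-1.5,1.3,1],"angular":[0,0,0]},{"delta_pos":[-1.5,1.3,4],"angular":[0,0,0]},{"delta_pos":[-1.5,1.3,5],"angular":[0,0,0]},{"delta_pos":[-1.5,1.3,5],"angular":[0,0,0]},{"delta_pos":[-1.5,1.3,5],"angular":[0,0,0]}]'
python3 - <<'E'
from h import *
s=robot.observe()
im=robot.get_image("wrist");cv2.imwrite("pics/w5.png",im[:,:,::-1]);print(s["tcp_pos"],proj("wrist",[[665,4.5,40]],s))
E
```

```text
tcp_pos: [460.4, -178.1, 42.8]
eef_rot: [-0.0, 3.141, -0.0]
contact_force: [0.3, 0.5, -0.1]
gripper_width: 0.785
gripper_force: 0.0
tcp_pos: [504.5, -142.6, 140.9]
eef_rot: [0.012, 3.138, -0.004]
contact_force: [0.8, 0.3, -0.7]
gripper_width: 0.798
gripper_force: 0.0
tcp_pos: [651.2, -7.0, 137.5]
time: 17.2
tcp_pos: [664.0, 3.2, 87.1]
eef_rot: [-0.002, -3.139, 0.001]
contact_force: [0.5, -0.4, 0.4]
gripper_width: 0.548
gripper_force: 0.0
[664.    3.2  87.1] [[324.6 278. ]]
```

View pics/w5.png

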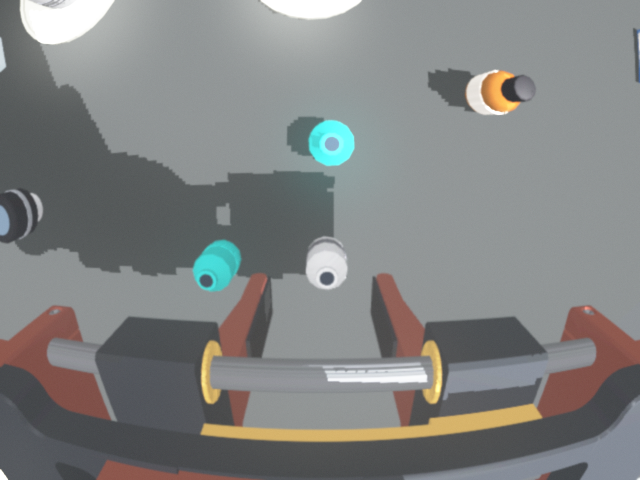

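```bash

python3 -m creep '[{"delta_pos":[-0.1,0.25,2.5],"angular":[0,0,0]},{"delta_pos":[-0.1,0.25,4.6],"angular":[0,0,0]},{"delta_pos":[-0.1,0.25,5.6],"angular":[0,0,0]},{"delta_pos":[-0.1,0.25,5.6],"angular":[0,0,0]},{"delta_pos":[-0.1,0.25,5.6],"angular":[0,0,0]}]' | sed -n 1,4p
python3 -m creep '[{"delta_pos":[0,0,0],"angular":[0,0,0]},{"delta_pos":[0,0,0],"angular":[0,0,0]},{"delta_pos":[0,0,0],"angular":[0,0,0]},{"delta_pos":[0,0,0],"angular":[0,0,0]},{"delta_pos":[0,0,0],"angular":[0,0,0]}]' 1
```

```text
time: 17.67
tcp_pos: [666.3, 6.4, 32.6]
eef_rot: [0.001, 3.141, -0.0]
contact_force: [0.3, 0.0, 0.7]
time: 18.08
tcp_pos: [666.6, 6.8, 32.4]
eef_rot: [-0.0, 3.14, -0.0]
contact_force: [-0.4, -0.6, 3.4]
gripper_width: 0.254
gripper_force: 30.0
```

```bash

python3 -m creep '[{"delta_pos":[0,0,-1.5],"angular":[0,0,0]},{"delta_pos":[0,0,-5],"angular":[0,0,0]},{"delta_pos":[0,0,-9],"angular":[0,0,0]},{"delta_pos":[1.5,1.3,-10],"angular":[0,0,0]},{"delta_pos":[4.5,3.85,-10],"angular":[0,0,0]}]' | sed -n 2,6p
python3 -m creep '[{"delta_pos":[3,2.55,0],"angular":[0,0,0]},{"delta_pos":[6,5.1,0],"angular":[0,0,0]},{"delta_pos":[9,7.65,0],"angular":[0,0,0]},{"delta_pos":[12,10.2,0],"angular":[0,0,0]},{"delta_pos":[15,12.75,0],"angular":[0,0,0]}]' | sed -n 2p
python3 -m creep '[{"delta_pos":[3,2.55,0],"angular":[0,0,0]},{"delta_pos":[6,5.1,0],"angular":[0,0,0]},{"delta_pos":[9,7.65,0],"angular":[0,0,0]},{"delta_pos":[11.2,9.5,0.5],"angular":[0,0,0]},{"delta_pos":[11.3,9.6,3.5],"angular":[0,0,0]}]' | sed -n 2,6p
python3 -m creep '[{"delta_pos":[0,0,2.5],"angular":[0,0,0]},{"delta_pos":[0,0,4],"angular":[0,0,0]},{"delta_pos":[0,0,4.5],"angular":[0,0,0]},{"delta_pos":[0,0,4.5],"angular":[0,0,0]},{"delta_pos":[0,0,4.5],"angular":[0,0,0]}]'

```

```text
tcp_pos: [626.2, 41.9, 137.2]
eef_rot: [0.01, 3.13, -0.001]
contact_force: [0.6, 0.4, -1.0]
gripper_width: 0.26
gripper_force: 30.0
tcp_pos: [469.5, 173.9, 132.7]
tcp_pos: [356.1, 275.3, 100.6]
eef_rot: [-0.012, 3.137, 0.012]
contact_force: [0.9, 1.0, -1.0]
gripper_width: 0.257
gripper_force: 30.0
time: 19.75
tcp_pos: [358.5, 269.1, 52.4]
eef_rot: [0.0, 3.141, 0.001]
contact_force: [0.9, -0.0, -1.3]
gripper_width: 0.257
gripper_force: 30.0
```

```bash

python3 -m creep '[{"delta_pos":[0,0,0.6],"angular":[0,0,0]},{"delta_pos":[0,0,1.1],"angular":[0,0,0]},{"delta_pos":[0,0,1.3],"angular":[0,0,0]},{"delta_pos":[0,0,1.3],"angular":[0,0,0]}]' | sed -n 2,4p
python3 -m creep '[{"delta_pos":[0.05,0.05,0.15],"angular":[0,0,0]},{"delta_pos":[0.05,0.05,0.3],"angular":[0,0,0]},{"delta_pos":[0.05,0.05,0.3],"angular":[0,0,0]},{"delta_pos":[0.05,0.05,0.3],"angular":[0,0,0]}]' | sed -n 2,4p

```

```text
tcp_pos: [358.0, 268.8, 38.4]
eef_rot: [-0.0, -3.141, 0.0]
contact_force: [-1.0, -0.1, -0.1]
tcp_pos: [357.5, 269.4, 35.6]
eef_rot: [0.0, -3.142, 0.0]
contact_force: [-0.4, 0.4, -0.7]
```

```bash

python3 -m creep '[{"delta_pos":[0,0,0.1],"angular":[0,0,0]},{"delta_pos":[0,0,0.1],"angular":[0,0,0]},{"delta_pos":[0,0,0.1],"angular":[0,0,0]}]' | sed -n 2,4p

```

```text
tcp_pos: [357.6, 269.5, 35.3]
eef_rot: [-0.0, 3.141, 0.0]
contact_force: [-3.0, -1.7, 8.4]
```

```bash

python3 -m creep '[{"delta_pos":[0,0,0],"angular":[0,0,0]},{"delta_pos":[0,0,0],"angular":[0,0,0]},{"delta_pos":[0,0,0],"angular":[0,0,0]},{"delta_pos":[0,0,0],"angular":[0,0,0]},{"delta_pos":[0,0,0],"angular":[0,0,0]}]' -0.1 | sed -n 2,6p
python3 -m creep '[{"delta_pos":[0,0,-2],"angular":[0,0,0]},{"delta_pos":[0,0,-5],"angular":[0,0,0]},{"delta_pos":[0,0,-9],"angular":[0,0,0]},{"delta_pos":[0,0,-13],"angular":[0,0,0]},{"delta_pos":[0,0,-16],"angular":[0,0,0]}]' | sed -n 2,6p
python3 -m creep '[{"delta_pos":[0,3.9,0],"angular":[0,0,0]},{"delta_pos":[0,7.8,0],"angular":[0,0,0]},{"delta_pos":[0,11.7,0],"angular":[0,0,0]},{"delta_pos":[0,15.6,0],"angular":[0,0,0]},{"delta_pos":[0,19,0],"angular":[0,0,0]}]' | sed -n 2p
python3 - <<'E'
from h import *
t=robot.get_image("top")[:,:,::-1];s=robot.get_image("side")[:,:,::-1]
c=lambda im,p:cv2.resize(im[p[1]-30:p[1]+30,p[0]-30:p[0]+30],(200,200),interpolation=cv2.INTER_CUBIC)
a=np.hstack([c(t,p) for p in [(221,301),(489,232),(327,253),(395,259)]]);b=np.hstack([c(s,p) for p in [(197,215),(511,355),(320,245),(378,295)]])
cv2.imwrite("pics/f1.png",np.vstack([a,b]))
for i,P,h in [("s",(357.8,269.6),43),("m",(530,-423.2),53),("l",(476.5,-3.9),63),("xl",(460.4,-178.4),73)]:
    print(i,proj("top",[*P,h]),proj("side",[*P,h]))
E
```

```text
tcp_pos: [357.5, 269.5, 34.6]
eef_rot: [-0.0, 3.142, 0.0]
contact_force: [-0.4, -0.2, 0.5]
gripper_width: 0.543
gripper_force: 0.0
tcp_pos: [357.8, 269.6, 197.5]
eef_rot: [-0.0, 3.14, 0.002]
contact_force: [0.4, 1.1, -0.4]
gripper_width: 0.548
gripper_force: 0.0
tcp_pos: [356.9, 461.9, 194.7]
s [[217.8 301. ]] [[193.6 209.8]]
m [[494.2 229.2]] [[516.2 351. ]]
l [[327.5 251.7]] [[319.5 238.3]]
xl [[398.7 257.3]] [[379.  286.1]]
```

View pics/f1.png

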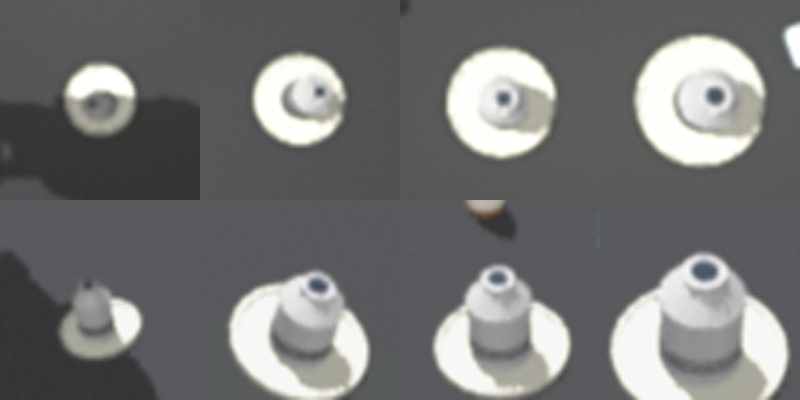

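The picture shows all four objectives upright and centred in their dishes. In the top view the medium nose is at about (494.8, 229) against a predicted (494.2, 229.2), and the others match as well.

```bash
python3 -m creep '[{"delta_pos":[0,0,0],"angular":[0,0,0]},{"delta_pos":[0,0,0],"angular":[0,0,0]},{"delta_pos":[0,0,0],"angular":[0,0,0]}]' | sed -n 1,2p; python3 -c "
from plant import robot
print(robot.job_done())"
```

```text
time: 22.27
tcp_pos: [358.0, 457.6, 194.4]
the job is handed in; nothing more can be done
None
```

All four objectives stand upright in the middle of their own dishes, the eyepieces were not touched, and the job was handed in at about 22 s; no verdict came back.

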